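# Air the rice cooker and ease its lid shut

## Task

Air the freshly washed rice cooker: press its broad front lever down from above with the fingertips until the linked lid stands fully open, and keep it there for three seconds. Then let the lever come up slowly, with the fingers staying on it, so that the lid settles shut without slamming, and leave it. Do not touch the lid itself, and leave all the other things on the counter where they stand.

Things in the scene. Friction and masses are not known exactly. Their poses are not given: they have to be found in the camera images.
- press_pad (a point): centre, on the surface, of the dark rubber pad (34 mm along, 78 mm across) on the cooker's lever, where to press. It moves with the lever: 129 mm above the counter with the lever up, then 48 mm down, almost straight (under 6 mm along x). Axes level while the lever is up: x from the free end toward the cooker, y across, z up. 7 to 12 N on it raises the lid
- lever_hinge (a point): hinge of the lever, a stiff grey flap 90 mm wide, 112 mm long and 8 mm thick that sticks out of the cooker's front. The point is mid-width on the hinge axis, 100 mm above the counter; the pad centre is 88 mm from it along the flap and 24 mm from the free end
- lever (a joint): lever angle in rad: 0 = up (lid shut), the flap rising 0.28 rad toward its free end; 0.55 = fully pressed, against its stop, the flap sloping down 0.27 rad. The lid's weight drives the lever back up, and it flies up if let go
- lid (a joint): lid angle in rad: 0 = shut, 1.1 = fully open (with the lever fully pressed); it is linked to the lever and turns 2 rad for each rad of the lever. It has no damper: 2 rad/s or more on the way down is a slam, and it would reach that after a free drop of a few hundredths of a rad
- lid_front (a point): front edge of the lid, right above the lever's root, about 158 mm above the counter when shut; the lid is a white dome 232 mm in diameter and 60 mm high, hinged at the cooker's back, and its front edge rises and swings backward away from the lever, up to about 0.36 m above the counter
- cooker: white round rice cooker, 230 mm in diameter, 212 mm high with the lid shut, fixed to the counter; origin at the centre of its underside, -x points to its front (lever side), z up. The pad centre is 203 mm from this origin with the lever up
- teacup: bystander: white ceramic teacup, 72 mm in diameter, 62 mm high, beside the lever; origin at the centre of its underside
- spatula: bystander: wooden spatula lying flat on the other side of the lever, about 200 mm long along its x, under 30 mm high; origin at its underside
- measure: bystander: clear rice measuring cup, 66 mm in diameter, 58 mm high, beside the cooker; origin at the centre of its underside
- bowl: bystander: translucent rice washing bowl, 200 mm in diameter, 95 mm high; origin at the centre of its underside
- strainer: bystander: small steel strainer, 120 mm in diameter, 50 mm high, with a handle along its -x to 150 mm from the centre; origin at the centre of its underside
- soap: bystander: green glass soap bottle, 60 mm in diameter, 170 mm high; origin at the centre of its underside
- saucer: bystander: white ceramic saucer, 130 mm in diameter, 16 mm high; origin at the centre of its underside

How it is judged:
By the outcome, as a careful person would: the job done as asked, in the order asked, and still so for the second after the job is handed in, with the robot touching nothing.
It also fails if it takes over 48 s, if anything falls off the work surface, if the arm or the gripper's body presses on something with over 40 N, if the wrist force passes 120 N, or if a joint passes its speed limit or range.

## Robot

A 7-joint arm with a two-finger parallel gripper is mounted at the origin on the work surface. World frame = base frame: x ahead of the robot, y to its left, z up, the work surface at z = 0. Lengths are in m, angles in rad, forces in N, time in s.
With the tool pointing down it reaches from about 0.4 to 0.875 m from the base axis. Payload 19.3 kg.
Tool frame: the origin (TCP) lies midway between the tips of the shut fingers; the grasp point (between the pads) lies 19 mm behind it; z points along the fingers, y is the line along which they close (so a half turn about z gives the same grasp; the last joint's range is limited). The gripper opens to 85 mm and grips with 20 to 120 N. Pads are 22 mm wide; open, the fingers measure 114 mm over their backs; the gripper's body (76 mm by 85 mm) begins 54 mm behind the grasp point. The pads swing forward as they close: fully open they stand 13 mm farther back than shut.
Start: joints at [1.177, 0.521, -0.036, 1.599, 0.021, 1.021, -0.113], TCP at [0.199, -0.593, 0.231] pointing down, gripper open.
Joint ranges: [-2.91, 2.91], [-0.3, 2.13], [-1.5, 1.42], [0.17, 2.43], [-1.26, 4.41], [0.16, 1.93], [-2.52, 2.52]. Speed limits (rad/s): [1.89, 1.89, 2.39, 2.39, 3.01, 3.01, 3.01].

## Interface

Orientations are given as [roll, pitch, yaw] about the fixed x, y, z axes, in that order (R = Rz(yaw) Ry(pitch) Rx(roll)).
In Python, from workcell import telemetry, grab_frame, calibration, bot, outline_of, landmark_of gives the robot as it stands. The module is installed in compiled form; this text tells all that it offers.
- The arm moves only by the shell command python3 -m inch 'ROWS' [FORCE]. ROWS is JSON, a list of rows, each a list of 7 numbers: the shift along the tool's x, y, z in m, then the turn, a rotation vector about the tool's x, y, z in rad, then the closure, from 0 (fully open) to 1 (shut). A call has 1 to 5 rows; each row shifts and turns the commanded pose from where the row before left it, along the tool's axes as they then stand; what a row does not reach is not made up. A row lasts 1/10 s, in which the tool goes at most 50 mm and 8.59 degrees, less where a joint would pass 70% of its speed; a pose out of reach is approached as far as the arm can. A call is refused whole if a number of a shift passes 0.05 or a number of a turn 0.15, either way. A call with a gripper value outside its range is refused whole. The fingers move at their own pace and stop on an object; FORCE is the grip in N (left out, the last holds). Time passes only in rows, so rows that do not move let the fingers close. It gives the time, the measured TCP pose, the force, the opening and the grip force at its end, in the units of the state.
- telemetry.observe(): the state, without advancing time (a new reading comes with each control period).
- grab_frame(name): name is "side" or "top" or "wrist"; returns the picture (400x640x3 uint8, red, green, blue); there is no depth.
- calibration(name): a dict with "fovy" (degrees; the focal length in pixels is half the picture's height over the tangent of half this angle, whatever the lens; pixels are square), "cx", "cy" (the principal point, pixels), "dist" ([k1, k2, p1, p2, k3] as OpenCV has them; the pictures are not rectified), "pose" (4x4, takes a point from camera to world coordinates). Camera axes: x right, y down, z forward; pixel columns grow to the right and rows downward; lengths in m; the calibration is good to about 2 mm. A picture is of the moment at which its call begins: read the wrist's pose just before it. calibration takes no time and is no camera call; for the wrist camera it gives the pose at the moment of the call.
- bot.job_done(): hands the job in; it is judged then, once.
Trained networks look in the newest picture that a camera, given by its name, has taken for a name from the list of things; names that differ only in an ending like _2 or _b are one class to them, and where a whole thing is asked for, a point or a joint stands for the part that bears it (a point fixed in the world has none). Each returns a list of dicts, best first, with "score" (0 to 1); they miss things now and then, are a little off and sometimes report something else, mostly with a low value. They report only what shows in the picture. A call takes as long as a camera call.
- outline_of(label, camera): "region" (400x640 bool, what is visible of it) and "rect" ([left, top, right, bottom] in pixels, round what is visible of it).
- landmark_of(label, camera): "xy" ([column, row] in pixels: a listed point, or the origin of a listed thing).
The state is a dict: "clock": time; "qpos": joint angles; "qd": joint speeds; "joint_efforts": joint torques, N m; "position": TCP position; "tool_rot": TCP orientation; "force": force on the tool from outside, world axes, zero at the start; "moment": the same for the moment, N m; "grip_width": finger opening in m; "finger_force": force on a finger pad.
Only numpy, scipy, OpenCV 4.12 (cv2) and the standard library are available. Lean on these libraries where they do the work, as an engineer would, in place of code of your own. Each camera call takes 0.05 s, during which the arm holds its last target. There are 200 camera calls.

## Working session

There is one attempt and no reset: what is moved stays moved. The work goes in short steps, Python scripts to look and compute and a shell command to move; the robot and the scene stay as the last step left them, time stands still between calls to the robot, and variables do not carry over. Pictures are saved under pics/ and viewed, at most 10 in all, crops included, and the job is handed in when it is done.

```bash
mkdir -p pics; cat > h.py <<'E'
import numpy as np, cv2
from workcell import telemetry, grab_frame, calibration, bot, outline_of, landmark_of
def ray(name,xy,c=None):
    c=c or calibration(name); f=200/np.tan(np.radians(c["fovy"])/2)
    K=np.array([[f,0,c["cx"]],[0,f,c["cy"]],[0,0,1]])
    u=cv2.undistortPoints(np.array([[xy]],float),K,np.array(c["dist"],float))[0,0]
    T=np.array(c["pose"]); d=T[:3,:3]@np.array([u[0],u[1],1]); return T[:3,3],d/np.linalg.norm(d)
def atz(name,xy,z):
    o,d=ray(name,xy); return o+d*(z-o[2])/d[2]
def tri(rs):
    A=sum(np.eye(3)-np.outer(d,d) for o,d in rs); b=sum((np.eye(3)-np.outer(d,d))@o for o,d in rs)
    return np.linalg.solve(A,b)
def save(name,fn): 
    im=grab_frame(name); cv2.imwrite("pics/"+fn,im[:,:,::-1]); return im
E
python3 - <<'E'
from h import *
np.set_printoptions(precision=4,suppress=True)
s=telemetry.observe(); print(s["clock"],s["position"],s["tool_rot"],s["force"])
a=save("top","a.png"); b=save("side","b.png")
Z=dict(press_pad=.129,lever_hinge=.1,lid_front=.158,cooker=0,teacup=0,spatula=0,soap=0,strainer=0,bowl=0,measure=0)
for n,z in Z.items():
    for c in (["top","side"] if z else ["top"]):
        for r in landmark_of(n,c)[:2]: print(n,c,round(r["score"],2),np.round(r["xy"]),atz(c,r["xy"],z))
cv2.imwrite("pics/ab.png",np.vstack([cv2.resize(a,(480,300)),cv2.resize(b,(480,300))])[:,:,::-1])
print(telemetry.observe()["clock"])
E
```

```text
0.0 [ 0.1987 -0.5922  0.2307] [-3.1404  0.0001  0.3238] [0.4763 1.3821 0.5558]
press_pad top 0.81 [361. 203.] [ 0.5992 -0.1106  0.129 ]
press_pad side 0.76 [343. 170.] [ 0.5952 -0.1256  0.129 ]
lever_hinge top 0.9 [338. 198.] [ 0.6182 -0.0366  0.1   ]
lever_hinge side 0.57 [326. 188.] [ 0.6192 -0.0463  0.1   ]
lid_front top 0.58 [333. 200.] [ 0.6073 -0.0176  0.158 ]
lid_front side 0.61 [328. 176.] [ 0.612  -0.0479  0.158 ]
teacup top 0.58 [332. 237.] [ 0.4905 -0.0157  0.    ]
spatula top 0.64 [372. 175.] [ 0.7102 -0.16    0.    ]
soap top 0.63 [190. 255.] [0.4234 0.4901 0.    ]
strainer top 0.83 [432. 196.] [ 0.6335 -0.3717  0.    ]
bowl top 0.79 [444. 254.] [ 0.4285 -0.4114  0.    ]
measure top 0.5 [285. 245.] [0.4615 0.1489 0.    ]
0.75
```

View pics/ab.png

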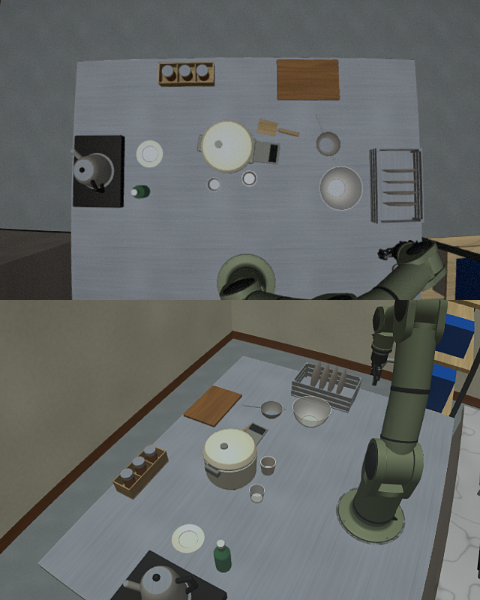

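The top view shows the cooker at about (304,193) px, with its lever and dark pad at about (364,204) facing world -y. The teacup and the spatula are on either side. I'll move in at a safe height with the fingers closing.

```bash
python3 -m inch '[[0.03,-0.018,0,0,0,0,1],[0.04,-0.025,0,0,0,0,1],[0.04,-0.025,0,0,0,0,1],[0.04,-0.025,0,0,0,0,1],[0.04,-0.025,0,0,0,0,1]]'
python3 -m inch '[[0.04,-0.025,0,0,0,0,1],[0.04,-0.025,0,0,0,0,1],[0.04,-0.025,0,0,0,0,1],[0.04,-0.025,0,0,0,0,1],[0.04,-0.025,0,0,0,0,1]]'
python3 -m inch '[[0.03,-0.018,0,0,0,-0.13,1],[0,0,0,0,0,-0.14,1],[0,0,0,0,0,-0.14,1],[0,0,0,0,0,-0.14,1],[0,0,0,0,0,-0.14,1]]'
python3 -m inch '[[0,0,0,0,0,-0.14,1],[0,0,0,0,0,-0.14,1],[0,0,0,0,0,0,1]]'
python3 - <<'E'
from h import *
np.set_printoptions(precision=4,suppress=True)
s=telemetry.observe(); print(s["clock"],s["position"],s["tool_rot"],s["qpos"])
b=save("wrist","w1.png")
for n,z in dict(press_pad=.129,lever_hinge=.1,lid_front=.158).items():
    for r in landmark_of(n,"wrist")[:2]: print(n,round(r["score"],2),np.round(r["xy"]),atz("wrist",r["xy"],z))
E
```

```text
clock: 1.25
position: [0.3424, -0.4187, 0.2315]
tool_rot: [3.141, -0.0, 0.324]
force: [1.2, -0.9, 0.5]
grip_width: 0.0123
finger_force: 0.0
clock: 1.75
position: [0.4923, -0.2365, 0.2315]
tool_rot: [3.141, -0.0, 0.324]
force: [1.6, -0.5, 0.4]
grip_width: -0.0001
finger_force: 0.0
clock: 2.25
position: [0.514, -0.2114, 0.2313]
tool_rot: [3.142, 0.0, 1.02]
force: [-0.1, -0.1, -0.5]
grip_width: 0.0002
finger_force: 0.0
clock: 2.55
position: [0.5139, -0.2116, 0.2313]
tool_rot: [3.142, -0.0, 1.296]
force: [-0.6, -0.6, -0.1]
grip_width: 0.0002
finger_force: 0.0
2.55 [ 0.5139 -0.2116  0.2313] [ 3.1416 -0.0002  1.2962] [ 0.5702  0.433  -0.3869  1.7706  0.1922  0.9751 -0.1673]
press_pad 0.94 [392.  59.] [ 0.5973 -0.1186  0.129 ]
lid_front 0.71 [473.  83.] [ 0.6388 -0.148   0.158 ]
```

View pics/w1.png

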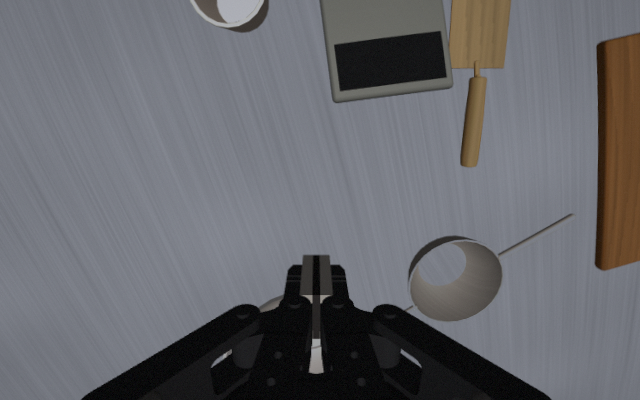

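The wrist view shows the pad with corners at about (334,45), (444,32), (447,77) and (341,91) px. The lever is about 6° off the tool axes.

```bash
python3 - <<'E'
from h import *
np.set_printoptions(precision=4,suppress=True)
im=cv2.imread("pics/w1.png"); g=im.max(2)
m=(g<45).astype(np.uint8); m[120:]=0; m[:,:325]=0; m[:,455:]=0
c=max(cv2.findContours(m,0,2)[0],key=cv2.contourArea); q=cv2.approxPolyDP(c,6,True)[:,0]; print(q.tolist())
P=[]
for p in q:
    z=.1243 if p[1]<60 else .1337
    P.append(atz("wrist",p,z))
P=np.array(P);print(P, P.mean(0))
up=P[q[:,1]<60].mean(0);lo=P[q[:,1]>60].mean(0); print(up-lo)
a=P[np.argsort(q[:,0])]; e=a[2:].mean(0)-a[:2].mean(0); print(e,"across yaw",np.arctan2(e[1],e[0]), "lever x yaw",np.arctan2(e[1],e[0])+np.pi/2)
s=telemetry.observe(); R=cv2.Rodrigues(np.zeros(3))[0]
from scipy.spatial.transform import Rotation as Ro
R=Ro.from_euler("xyz",s["tool_rot"]).as_matrix(); print("tool shift",R.T@(np.r_[P.mean(0)[:2],.129]-s["position"]))
E
```

```text
[[440, 32], [335, 45], [340, 89], [445, 76]]
[[ 0.636  -0.1096  0.1243]
 [ 0.5606 -0.0979  0.1243]
 [ 0.5556 -0.1283  0.1337]
 [ 0.6307 -0.1399  0.1337]] [ 0.5958 -0.1189  0.129 ]
[ 0.0052  0.0304 -0.0094]
[ 0.0753 -0.0116  0.    ] across yaw -0.15282251253387358 lever x yaw 1.417973814261023
tool shift [0.1116 0.0529 0.1023]
```

```bash
python3 -m inch '[[0.025,0.012,0,0,0,0,1],[0.035,0.016,0,0,0,0,1],[0.035,0.016,0,0,0,0,1],[0.0166,0.0089,0,0,0,-0.115,1],[0,0,0.02,0,0,0,1]]'
python3 -m inch '[[0,0,0.03,0,0,0,1],[0,0,0.025,0,0,0,1],[0,0,0.01,0,0,0,1],[0,0,0.005,0,0,0,1],[0,0,0,0,0,0,1]]'
python3 - <<'E'
from h import *
s=telemetry.observe(); print(s["clock"],s["position"],s["tool_rot"],s["force"])
b=save("wrist","w2.png")
E
```

```text
clock: 3.25
position: [0.5981, -0.1154, 0.2128]
tool_rot: [3.138, -0.001, 1.414]
force: [0.4, -1.2, -0.1]
grip_width: -0.0001
finger_force: 0.0
clock: 3.75
position: [0.5956, -0.1186, 0.1416]
tool_rot: [3.141, 0.0, 1.408]
force: [0.7, -0.4, 0.2]
grip_width: 0.0001
finger_force: 0.0
3.75 [ 0.59558086 -0.11855504  0.14157659] [3.14145177e+00 1.32592806e-05 1.40800354e+00] [ 0.66596627 -0.38688365  0.24549088]
```

View pics/w2.png

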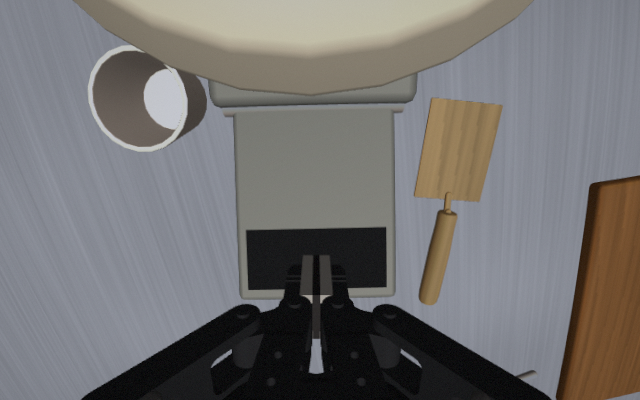

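The fingertips at about (316,258) px sit over the pad centre (pad spans columns 247–386 and rows 228–290), aligned with it. Now I'll press slowly.

```bash
python3 -m inch '[[0,0,0.004,0,0,0,1],[0,0,0.003,0,0,0,1],[0,0,0.002,0,0,0,1],[0,0,0.002,0,0,0,1],[0,0,0.002,0,0,0,1]]'
python3 -m inch '[[0,0,0.002,0,0,0,1],[0,0,0.002,0,0,0,1],[0,0,0.002,0,0,0,1],[0,0,0.002,0,0,0,1],[0,0,0.002,0,0,0,1]]'
```

```text
clock: 4.3
position: [0.5955, -0.1191, 0.1286]
tool_rot: [3.141, 0.001, 1.408]
force: [-2.8, -2.2, 8.7]
grip_width: -0.0002
finger_force: 3.9
clock: 4.8
position: [0.5957, -0.1196, 0.1188]
tool_rot: [3.14, 0.001, 1.408]
force: [-1.2, -3.5, 8.4]
grip_width: -0.0
finger_force: 3.8
```

```bash
for i in 1; do python3 -m inch '[[0,0,0.0025,0,0,0,1],[0,0,0.0025,0,0,0,1],[0,0,0.0025,0,0,0,1],[0,0,0.0025,0,0,0,1],[0,0,0.0025,0,0,0,1]]'; done
python3 -m inch '[[0,0,0.0025,0,0,0,1],[0,0,0.0025,0,0,0,1],[0,0,0.0025,0,0,0,1],[0,0,0.0025,0,0,0,1],[0,0,0.0025,0,0,0,1]]'
python3 -m inch '[[0,0,0.0025,0,0,0,1],[0,0,0.0025,0,0,0,1],[0,0,0.002,0,0,0,1],[0,0,0.002,0,0,0,1],[0,0,0,0,0,0,1]]'
python3 - <<'E'
from h import *
save("side","s3.png"); save("wrist","w3.png")
a=cv2.imread("pics/s3.png")[140:300,200:480]; b=cv2.imread("pics/w3.png")
cv2.imwrite("pics/c3.png",np.vstack([cv2.resize(a,(480,274)),cv2.resize(b,(480,300))]))
E
```

```text
clock: 5.3
position: [0.5957, -0.1197, 0.1062]
tool_rot: [3.14, 0.001, 1.408]
force: [-0.4, -4.8, 6.4]
grip_width: -0.0002
finger_force: 3.3
clock: 5.8
position: [0.5957, -0.1195, 0.0936]
tool_rot: [3.141, 0.001, 1.408]
force: [0.4, -3.6, 5.2]
grip_width: 0.0002
finger_force: 2.6
clock: 6.3
position: [0.5951, -0.1182, 0.0839]
tool_rot: [-3.141, -0.0, 1.409]
force: [1.5, -1.6, 3.3]
grip_width: 0.0002
finger_force: 1.7
```

View pics/c3.png

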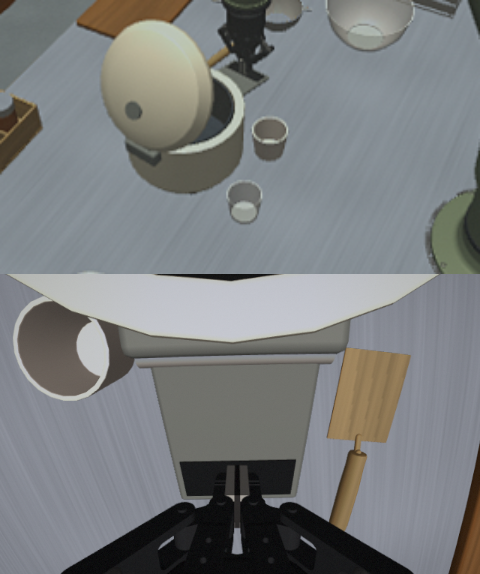

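The lid is nearly open and the tips are still inside the pad. I'll press on until the force rises at the stop.

```bash
python3 -m inch '[[0,0,0.0015,0,0,0,1],[0,0,0.0015,0,0,0,1],[0,0,0,0,0,0,1]]'
python3 -m inch '[[0,0,0.001,0,0,0,1],[0,0,0.001,0,0,0,1],[0,0,0,0,0,0,1]]'
```

```text
clock: 6.7
position: [0.5956, -0.1182, 0.0825]
tool_rot: [3.141, -0.0, 1.409]
force: [-5.3, 2.2, 25.2]
grip_width: -0.0001
finger_force: 11.8
clock: 7.0
position: [0.5959, -0.1181, 0.0818]
tool_rot: [3.14, 0.0, 1.409]
force: [-14.4, 2.7, 46.2]
grip_width: -0.0004
finger_force: 22.3
```

It's on the stop. I'll ease off 1 mm and hold for over 3 s.

```bash
python3 -m inch '[[0,0,-0.001,0,0,0,1],[0,0,0,0,0,0,1],[0,0,0,0,0,0,1],[0,0,0,0,0,0,1],[0,0,0,0,0,0,1]]'
for i in 1 2 3 4 5 6; do python3 -m inch '[[0,0,0,0,0,0,1],[0,0,0,0,0,0,1],[0,0,0,0,0,0,1],[0,0,0,0,0,0,1],[0,0,0,0,0,0,1]]' | grep -E "clock|force|position"; done
```

```text
clock: 7.5
position: [0.5958, -0.1182, 0.0821]
tool_rot: [3.14, 0.0, 1.409]
force: [-10.3, 3.1, 35.0]
grip_width: 0.0001
finger_force: 16.8
clock: 8.0
position: [0.5958, -0.1182, 0.0822]
force: [-10.4, 2.6, 35.3]
finger_force: 16.8
clock: 8.5
position: [0.5957, -0.1182, 0.0821]
force: [-10.0, 2.6, 35.1]
finger_force: 16.8
clock: 9.0
position: [0.5957, -0.1182, 0.0821]
force: [-10.4, 2.8, 34.4]
finger_force: 16.8
clock: 9.5
position: [0.5957, -0.1182, 0.0821]
force: [-10.0, 2.9, 35.3]
finger_force: 16.8
clock: 10.0
position: [0.5957, -0.1182, 0.0821]
force: [-10.7, 2.2, 34.4]
finger_force: 16.8
clock: 10.5
position: [0.5957, -0.1182, 0.0821]
force: [-10.7, 2.8, 34.9]
finger_force: 16.8
```

```bash
python3 -m inch '[[0,0,-0.001,0,0,0,1],[0,0,-0.001,0,0,0,1],[0,0,-0.001,0,0,0,1],[0,0,-0.001,0,0,0,1],[0,0,-0.001,0,0,0,1]]'
for i in 1 2 3 ; do python3 -m inch '[[0,0,-0.0015,0,0,0,1],[0,0,-0.0015,0,0,0,1],[0,0,-0.0015,0,0,0,1],[0,0,-0.0015,0,0,0,1],[0,0,-0.0015,0,0,0,1]]' | grep -E "clock|force|position"; done
```

```text
clock: 11.0
position: [0.5952, -0.1186, 0.0852]
tool_rot: [-3.141, 0.0, 1.409]
force: [-1.3, -0.4, 3.3]
grip_width: 0.0002
finger_force: 1.2
clock: 11.5
position: [0.5953, -0.119, 0.093]
force: [-1.7, -3.7, 3.9]
finger_force: 2.2
clock: 12.0
position: [0.5954, -0.1188, 0.1005]
force: [-1.3, -5.5, 6.1]
finger_force: 3.0
clock: 12.5
position: [0.5955, -0.1185, 0.1081]
force: [-1.3, -2.5, 7.1]
finger_force: 3.1
```

```bash
for i in 1 2 ; do python3 -m inch '[[0,0,-0.0015,0,0,0,1],[0,0,-0.0015,0,0,0,1],[0,0,-0.0015,0,0,0,1],[0,0,-0.0015,0,0,0,1],[0,0,-0.0015,0,0,0,1]]' | grep -E "clock|force|position"; done
```

```text
clock: 13.0
position: [0.5956, -0.1176, 0.1156]
force: [-1.5, 2.0, 6.0]
finger_force: 3.4
clock: 13.5
position: [0.5958, -0.1163, 0.1231]
force: [-0.3, 7.3, 4.6]
finger_force: 3.5
```

```bash
for i in 1 2; do python3 -m inch '[[0,0,-0.0008,0,0,0,1],[0,0,-0.0008,0,0,0,1],[0,0,-0.0008,0,0,0,1],[0,0,-0.0008,0,0,0,1],[0,0,-0.0008,0,0,0,1]]' | grep -E "clock|force|position"; done
```

```text
clock: 14.0
position: [0.596, -0.1162, 0.1272]
force: [1.0, 6.9, 6.1]
finger_force: 3.6
clock: 14.5
position: [0.5953, -0.1182, 0.1307]
force: [0.3, -0.6, -0.0]
finger_force: 0.0
```

Contact has ended at the lever's upper stop, so the lid is shut. I'll retreat straight up and check.

```bash
python3 -m inch '[[0,0,-0.002,0,0,0,1],[0,0,-0.01,0,0,0,1],[0,0,-0.025,0,0,0,1],[0,0,-0.03,0,0,0,1],[0,0,-0.03,0,0,0,1]]'
python3 -m inch '[[-0.03,0,-0.03,0,0,0,1],[-0.04,0,0,0,0,0,1],[-0.03,0,0,0,0,0,1],[0,0,0,0,0,0,1],[0,0,0,0,0,0,1]]'
python3 - <<'E'
from h import *
save("side","s4.png"); save("wrist","w4.png")
a=cv2.imread("pics/s4.png")[140:300,200:480]; b=cv2.imread("pics/w4.png")
cv2.imwrite("pics/c4.png",np.vstack([cv2.resize(a,(480,274)),cv2.resize(b,(480,300))]))
E
```

```text
clock: 15.0
position: [0.5952, -0.1186, 0.2295]
tool_rot: [-3.142, -0.0, 1.409]
force: [0.1, -0.4, 0.6]
grip_width: -0.0001
finger_force: 0.0
clock: 15.5
position: [0.5791, -0.2176, 0.2583]
tool_rot: [3.141, -0.0, 1.408]
force: [0.4, 0.2, 1.1]
grip_width: -0.0
finger_force: 0.0
```

View pics/c4.png

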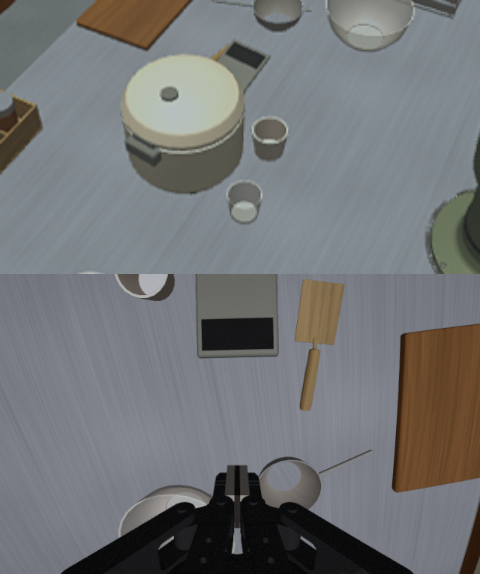

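The lid is shut, the lever is up, and nothing around it appears to have moved. I'll hand it in.

```bash
python3 -c "
from workcell import bot; print(bot.job_done())"
```

```text
the job is handed in; nothing more can be done
None
```

The job is handed in: I pressed the lever to its stop, held the lid open for over 3 s, then let it up slowly under the fingertips until the lid shut, with no sign in the last pictures of anything else having moved.

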